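Load a media bottle for the autoclave and set its cap to vent

ROBOT

A 7-joint arm with a two-finger parallel gripper is mounted at the origin on the work surface. World frame = base frame: x ahead of the robot, y to its left, z up, the work surface at z = 0. Lengths are in mm, angles in rad, forces in N, time in s.
With the tool pointing down it reaches from about 400 to 875 mm from the base axis. Payload 19.3 kg.
Tool frame: the origin (TCP) lies between the finger pads; the fingertips stand 17 mm ahead of it and the grasp point (between the pads) lies 2 mm behind it; z points along the fingers, y is the line along which they close (so a half turn about z gives the same grasp; the last joint's range is limited). The gripper opens to 85 mm and grips with 20 to 120 N. Pads are 22 mm wide; open, the fingers measure 114 mm over their backs; the gripper's body (76 mm by 85 mm) begins 54 mm behind the grasp point. The pads swing forward as they close: fully open they stand 13 mm farther back than shut.
Start: joints at [1.157, 0.521, -0.036, 1.599, 0.021, 1.021, -0.113], TCP at [210.639, -588.427, 248.291] pointing down, gripper open.
Joint ranges: [-2.91, 2.91], [-0.3, 2.13], [-1.5, 1.42], [0.17, 2.43], [-1.26, 4.41], [0.16, 1.93], [-2.52, 2.52]. Speed limits (rad/s): [1.89, 1.89, 2.39, 2.39, 3.01, 3.01, 3.01].

INTERFACE

Orientations are given as [roll, pitch, yaw] about the fixed x, y, z axes, in that order (R = Rz(yaw) Ry(pitch) Rx(roll)).
In Python, from cell import ctrl gives the robot as it stands.
- The arm moves only by the tool servo_tool, never from a script. Its argument "plan" is a list of rows, each an object with "dp": the shift along the tool's x, y, z in m, a list of three; "rotation": the turn, a rotation vector about the tool's x, y, z in rad, a list of three; "fingers": the finger opening in m, from 0 to 0.0854. A call has 1 to 20 rows; each row is the pose to reach, as a shift and turn from the pose commanded when the call began, along the tool's axes at that moment; what a row does not reach only later rows make up. A row lasts 1/12 s, in which the tool goes at most 41.7 mm and 7.16 degrees, less where a joint would pass 70% of its speed; a pose out of reach is approached as far as the arm can. A call with a gripper value outside its range is refused whole. The fingers move at their own pace and stop on an object; "newtons" is the grip in N (left out, the last holds). Time passes only in rows, so rows that repeat a pose let the fingers close. It gives the time, the measured TCP pose, the force, the opening and the grip force at its end, in the units of the state.
- ctrl.sense(): the state, without advancing time (a new reading comes with each control period).
- ctrl.snapshot(name): name is "scene" or "top" or "wrist"; returns the picture (480x640x3 uint8, blue, green, red); there is no depth.
- ctrl.get_calibration(name): a dict with "K" (3x3 intrinsics, pixels), "distortion" ([k1, k2, p1, p2, k3] as OpenCV has them; the pictures are not rectified), "cam_to_world" (4x4, takes a point from camera to world coordinates); the wrist camera has in their place "hand_eye" (4x4, takes a point from camera to tool coordinates, whose origin is the TCP and whose axes are the flange's). Camera axes: x right, y down, z forward; pixel columns grow to the right and rows downward; lengths in mm; the calibration is good to about 2 mm. A picture is of the moment at which its call begins: read the wrist's pose just before it. get_calibration takes no time and is no camera call.
- ctrl.hand_in(): hands the job in; it is judged then, once.
The state is a dict: "t": time; "qpos": joint angles; "qd": joint speeds; "tau": joint torques, N m; "ee_pos": TCP position; "tcp_rot": TCP orientation; "ft_force": force on the tool from outside, world axes, zero at the start; "torque": the same for the moment, N m; "gripper_width": opening from 0.0 (shut) to 1.0 (fully open); "finger_force": force on a finger pad.
Only numpy, scipy, OpenCV 4.12 (cv2) and the standard library are available. Lean on these libraries where they do the work, as an engineer would, in place of code of your own. Each camera call takes 0.05 s, during which the arm holds its last target. There are 200 camera calls.

TASK

Take the square glass bottle that stands on the bench and lower it, without dropping it, into the empty compartment of the wire autoclave basket. Once it stands in there, screw its cap clockwise until it bottoms out, then back it off a quarter turn so that the bottle can vent in the autoclave. Finish still gripping the cap at that setting, bottle standing in the basket, so that I can tape it over; leave the other things where they are.

Things in the scene. Friction and masses are not known exactly. Their poses are not given: they have to be found in the camera images.
- bottle: The bottle to load: empty amber glass, about 0.3 kg with cap, loose, standing alone on the bench outside the basket. Body 56 x 56 mm in plan, 94 mm high, then a shoulder narrowing to a round 33 mm neck (39 mm ring just under the cap) at 110 mm. Origin: centre of underside; z up through the neck, x and y normal to the flat sides. It can be lifted by its cap.
- bottle_cap: Blue ribbed screw cap on that bottle, already started on its thread (it cannot come off), 44 mm in diameter, 28 mm high. Origin: centre of its lower edge, 116 mm above the bottle's underside when fully home and 1 mm higher per quarter turn out; z up along the screw axis, on the bottle's axis. Turns by joint cap_turn.
- cap_turn (a joint): Angle of the cap on its thread, rad: 0 = bottomed out (hard stop), grows as it is unscrewed (anticlockwise from above), at most 4.4; starts between 1.5 and 2.6. Right-hand thread, 4 mm per turn. Turning takes about 0.06 N m and the cap stays where it is left; at the stop the torque rises sharply.
- cap_grip (a point): Point on the screw axis inside the cap, 16 mm above its lower edge (12 mm under its flat top): the height to grip the cap at. Below the cap's edge there are some 10 mm of free neck before the shoulder.
- basket: Stainless wire basket, fixed to the bench, 70 mm high, floor 6 mm up, 65 x 200 mm in plan, carrying loops 22 mm out at both ends: three compartments in a row along its y, centres at y = -65.5, 0, +65.5 mm. The -y one holds a loaded bottle of the same kind (top 151 mm above the bench), the middle one a jar 59 mm high, the +y one is empty. Origin: centre of underside, z up.
- compartment (a point): Centre of the floor of the empty compartment (6 mm above the bench): 62 mm square inside, walls 64 mm high above this point. Its axes are the basket's: the bottle's flat sides must be parallel to its x and y (any of the four quarter turns) to go in. The walls then keep the bottle from turning with its cap.
- done_bottle: Bystander: the already loaded, capped bottle of the same kind, loose in the basket's -y compartment. Origin: centre of the underside.
- short_jar: Bystander: white jar with a grey lid, 57 mm in diameter, 59 mm high, loose in the middle compartment. Origin: centre of the underside.
- tape_roll: Bystander: roll of cream autoclave tape lying flat on the bench beyond the work, 96 mm in diameter, 19 mm high. Origin: centre of the underside.
- tube_rack: Bystander: steel wire rack with capped sample tubes, about 68 x 200 mm, 94 mm high, loose on the bench beyond the work. Origin: centre of the underside.
There are look-alikes about, which are no part of the job. What is shaped like the bottle but red or yellow is not meant.

How it is judged:
By the outcome, as a careful person would: the job done as asked, in the order asked, and still so for the second after the job is handed in, while the arm keeps its last pose, push and grip.
It also fails if it takes over 64 s, if anything falls off the work surface, if the arm or the gripper's body presses on something with over 40 N, if the wrist force passes 120 N, or if a joint passes its speed limit or range.

## Working session

There is one attempt and no reset: what is moved stays moved. The work goes in short steps, Python scripts to look and compute and a tool call to move; the robot and the scene stay as the last step left them, time stands still between calls to the robot, and variables do not carry over. Pictures are saved under pics/ and viewed, at most 10 in all, crops included, and the job is handed in when it is done.

Besides the shell and the picture viewer there is one more tool, called after "Request:" in YAML: its name, and indented under it one key for each argument. servo_tool: Moves the arm, as the interface text tells. Its arguments: {"type":"object","properties":{"plan":{"type":"array","items":{"type":"object","properties":{"dp":{"type":"array","items":{"type":"number"}},"rotation":{"type":"array","items":{"type":"number"}},"fingers":{"type":"number"}}}},"newtons":{"type":"number"}},"required":["plan"]}

```bash
ls; mkdir -p pics
python3 - <<'E'
from cell import ctrl
import cv2, numpy as np
np.set_printoptions(precision=3,suppress=True)
for n in ("scene","top"):
    cv2.imwrite(f"pics/{n}0.png",ctrl.snapshot(n)); c=ctrl.get_calibration(n); print(n,np.array(c["K"]),c["distortion"],np.array(c["cam_to_world"]))
print(ctrl.get_calibration("wrist")); print(ctrl.sense())
E
```

```text
pics
scene [[435.065   0.    322.569]
 [  0.    435.065 241.687]
 [  0.      0.      1.   ]] [-0.063  0.     0.     0.     0.   ] [[  -0.609    0.597   -0.522 1027.008]
 [   0.793    0.455   -0.406  269.079]
 [  -0.005   -0.661   -0.75   670.2  ]
 [   0.       0.       0.       1.   ]]
top [[529.703   0.    316.992]
 [  0.    529.703 237.685]
 [  0.      0.      1.   ]] [-0.112  0.     0.     0.     0.   ] [[   0.005   -0.989    0.148  466.394]
 [  -1.      -0.005   -0.005  -33.861]
 [   0.005   -0.148   -0.989 1204.207]
 [   0.       0.       0.       1.   ]]
{'K': array([[425.984,   0.   , 319.611],
       [  0.   , 425.984, 235.286],
       [  0.   ,   0.   ,   1.   ]]), 'distortion': array([-0.077,  0.   ,  0.   ,  0.   ,  0.   ]), 'hand_eye': array([[   0.001,   -0.952,   -0.306,   78.469],
       [   1.   ,    0.001,    0.002,   -0.453],
       [  -0.001,   -0.306,    0.952, -124.742],
       [   0.   ,    0.   ,    0.   ,    1.   ]])}
{'t': 0.1, 'qpos': array([ 1.157,  0.522, -0.036,  1.6  ,  0.021,  1.021, -0.113]), 'qd': array([-0.001, -0.001,  0.001, -0.002, -0.001,  0.001,  0.   ]), 'tau': array([  0.002, -92.848,   1.984, -37.054,   0.018,   0.005,  -0.   ]), 'ee_pos': array([ 210.527, -588.162,  247.793]), 'tcp_rot': array([-3.141,  0.   ,  0.344]), 'ft_force': array([ 0.561, -0.017, -0.394]), 'torque': array([0.01 , 0.007, 0.008]), 'finger_force': 0.0, 'gripper_width': 0.9985189635082092}
```

View pics/scene0.png

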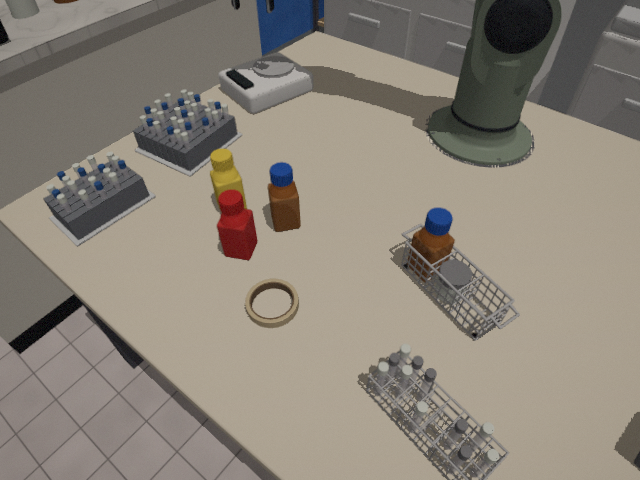

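View pics/top0.png

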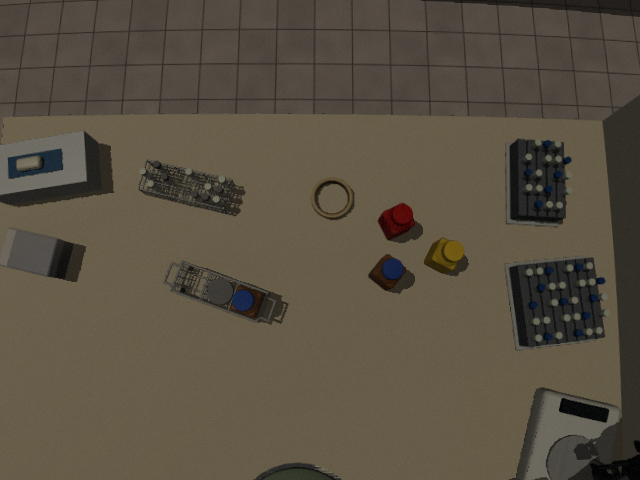

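The scene view shows the target bottle (cap at 282,174) close to the red and yellow look-alikes. In the top view its cap is at (393,268). The basket runs from (170,275) to (285,310), with the empty +y compartment at its left end, near (190,280).

```bash
cat > h.py <<'E'
from cell import ctrl
import cv2, numpy as np
from scipy.spatial.transform import Rotation as R
np.set_printoptions(precision=2,suppress=True)
def pose(s):
    T=np.eye(4);T[:3,:3]=R.from_euler('xyz',s["tcp_rot"]).as_matrix();T[:3,3]=s["ee_pos"];return T
def cam(n,s=None):
    c=ctrl.get_calibration(n)
    T=np.array(c["cam_to_world"]) if n!="wrist" else pose(s)@np.array(c["hand_eye"])
    return np.array(c["K"]),np.array(c["distortion"]),T
def onplane(C,px,z):
    K,d,T=C
    p=cv2.undistortPoints(np.array(px,float).reshape(-1,1,2),K,d).reshape(-1,2)
    r=np.c_[p,np.ones(len(p))]@T[:3,:3].T
    return T[:3,3]+r*((z-T[2,3])/r[:,2])[:,None]
def mask(im,lo,hi):
    return cv2.inRange(cv2.cvtColor(im,cv2.COLOR_BGR2HSV),lo,hi)
def blobs(m,amin=60):
    n,l,st,c=cv2.connectedComponentsWithStats(m)
    return [(st[i].tolist(),c[i].round(1).tolist()) for i in range(1,n) if st[i,4]>amin]
BLUE=((105,120,40),(125,255,255)); AMBER=((5,120,20),(18,255,255))
E
python3 - <<'E'
from h import *
for n in ("top","scene"):
    im=cv2.imread(f"pics/{n}0.png"); C=cam(n)
    for nm,rg,z in (("blue",BLUE,140),("amber",AMBER,60)):
        for st,c in blobs(mask(im,*rg)): print(n,nm,st,c,onplane(C,[c],z)[0])
C=cam("top")
print(onplane(C,[[190,280],[176,263],[172,288],[273,320],[278,297]],70))
E
```

```text
top blue [382, 259, 21, 20, 335] [392.3, 268.5] [ 563.29 -191.21  140.  ]
top blue [232, 290, 22, 21, 345] [242.4, 299.9] [498.64 110.03 140.  ]
top amber [369, 254, 33, 36, 398] [382.1, 275.2] [ 555.93 -180.61   60.  ]
top amber [230, 285, 35, 32, 333] [250.7, 301.6] [497.57 102.85  60.  ]
scene blue [257, 0, 56, 55, 2171] [283.3, 21.5] [  25.62 -654.05  140.  ]
scene blue [318, 0, 6, 19, 94] [320.8, 8.3] [-126.14 -627.8   140.  ]
scene blue [270, 163, 23, 24, 445] [281.0, 174.2] [ 571.21 -183.49  140.  ]
scene blue [425, 208, 27, 27, 580] [438.1, 221.1] [502.19 110.15 140.  ]
scene amber [268, 181, 32, 51, 1238] [284.4, 206.8] [ 574.94 -179.15   60.  ]
scene amber [411, 227, 43, 37, 932] [432.0, 244.9] [485.41 105.99  60.  ]
[[542.31 233.82  70.  ]
 [578.81 265.85  70.  ]
 [524.7  272.44  70.  ]
 [458.74  53.47  70.  ]
 [507.51  43.5   70.  ]]
```

Request:
servo_tool:
  plan:
    - {"dp": [0.04,-0.02,0],"rotation": [0,0,0],"fingers": 0.085}
    - {"dp": [0.465,-0.256,0],"rotation": [0,0,0],"fingers": 0.085}
    - {"dp": [0.465,-0.256,0],"rotation": [0,0,0],"fingers": 0.085}
    - {"dp": [0.465,-0.256,0],"rotation": [0,0,0],"fingers": 0.085}
    - {"dp": [0.465,-0.256,0],"rotation": [0,0,0],"fingers": 0.085}
    - {"dp": [0.465,-0.256,0],"rotation": [0,0,0],"fingers": 0.085}
    - {"dp": [0.465,-0.256,0],"rotation": [0,0,0],"fingers": 0.085}
    - {"dp": [0.465,-0.256,0],"rotation": [0,0,0],"fingers": 0.085}
    - {"dp": [0.465,-0.256,0],"rotation": [0,0,0],"fingers": 0.085}
    - {"dp": [0.465,-0.256,0],"rotation": [0,0,0],"fingers": 0.085}
    - {"dp": [0.465,-0.256,0],"rotation": [0,0,0],"fingers": 0.085}
    - {"dp": [0.465,-0.256,0],"rotation": [0,0,0],"fingers": 0.085}
    - {"dp": [0.465,-0.256,0],"rotation": [0,0,0],"fingers": 0.085}
    - {"dp": [0.465,-0.256,0],"rotation": [0,0,0],"fingers": 0.085}
    - {"dp": [0.465,-0.256,0],"rotation": [0,0,0],"fingers": 0.085}
    - {"dp": [0.465,-0.256,0],"rotation": [0,0,0],"fingers": 0.085}
    - {"dp": [0.465,-0.256,0],"rotation": [0,0,0],"fingers": 0.085}
    - {"dp": [0.465,-0.256,0],"rotation": [0,0,0],"fingers": 0.085}

```text
t: 1.6
ee_pos: [561.5, -191.8, 248.3]
tcp_rot: [3.141, 0.0, 0.342]
ft_force: [0.3, 0.1, -1.1]
gripper_width: 0.993
finger_force: 0.0
```

Run:
```python
from h import *
s=ctrl.sense(); cv2.imwrite("pics/w1.png",ctrl.snapshot("wrist")); print(s["t"],s["ee_pos"],s["tcp_rot"],s["qpos"],s["qd"])
np.savez("w1.npz",**s)
im=cv2.imread("pics/w1.png");C=cam("wrist",s)
for st,c in blobs(mask(im,*BLUE),200): print(st,c,onplane(C,[c],140)[0])
```

```text
1.6 [ 561.52 -191.81  248.34] [3.14 0.   0.34] [ 0.34  0.47 -0.16  1.68  0.08  0.99 -1.07] [-0. -0. -0. -0. -0. -0. -0.]
[284, 193, 75, 80, 4596] [320.6, 233.6] [ 565.85 -190.81  140.  ]
```

View pics/w1.png

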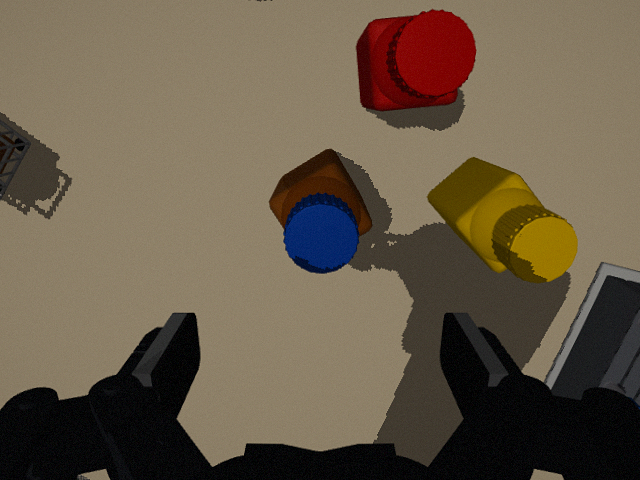

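The wrist view shows the blue cap at (321,235) with the amber body above it, its base corner at (330,150). The red cap is at (431,53) and the yellow cap at (545,245). Next I'll fit the cap rim and the base edges.

```bash
cat >> h.py <<'E'
def fitcircle(P):
    A=np.c_[2*P[:,:2],np.ones(len(P))]; x=np.linalg.lstsq(A,(P[:,:2]**2).sum(1),rcond=None)[0]
    return x[:2],np.sqrt(x[2]+x[:2]@x[:2])
E
python3 - <<'E'
from h import *
s=dict(np.load("w1.npz")); im=cv2.imread("pics/w1.png");C=cam("wrist",s)
def caprim(rg,roi,z=145.5,half=True):
    m=mask(im,*rg); mm=np.zeros_like(m); x,y,w,h=roi; mm[y:y+h,x:x+w]=m[y:y+h,x:x+w]
    c=max(cv2.findContours(mm,cv2.RETR_EXTERNAL,cv2.CHAIN_APPROX_NONE)[0],key=cv2.contourArea)[:,0]
    return c
c=caprim(BLUE,(280,185,90,95)); low=c[c[:,1]>238]
print("cap",fitcircle(onplane(C,low,145.5)))
a=caprim(((3,100,20),(20,255,255)),(255,140,130,110))
hsv=cv2.cvtColor(im,cv2.COLOR_BGR2HSV); print("hsv",hsv[175,320],hsv[205,290])
for nm,sel in (("UL",(a[:,0]>282)&(a[:,0]<320)&(a[:,1]<190)),("UR",(a[:,0]>345)&(a[:,0]<368)&(a[:,1]<215))):
    q=a[sel]; P=onplane(C,q,0)[:,:2]; v=cv2.fitLine(P.astype(np.float32),cv2.DIST_HUBER,0,.01,.01).ravel()
    cc=fitcircle(onplane(C,low,145.5))[0]; n=np.array([-v[1],v[0]])
    print(nm,len(q),q[0],q[-1],np.degrees(np.arctan2(v[1],v[0])),"dist",(v[2:]-cc)@n, "resid",np.abs((P-v[2:])@n).max())
print("red cap,yellow cap",onplane(C,[[431,53],[545,250]],145))
cv2.imwrite("pics/w1c.png",cv2.resize(im[130:290,230:410],None,fx=4,fy=3.7))
E
```

```text
cap (array([ 565.14, -191.32]), np.float64(20.64730685626837))
hsv [ 13 235  77] [ 13 251  72]
UL 40 [319 153] [283 175] -39.48083 dist 25.89438097239585 resid 0.5961708362469641
UR 57 [346 202] [346 170] 47.693615 dist -27.5476974522653 resid 13.77681753156272
red cap,yellow cap [[ 675.87 -210.41  145.  ]
 [ 601.91 -316.78  145.  ]]
```

View pics/w1c.png

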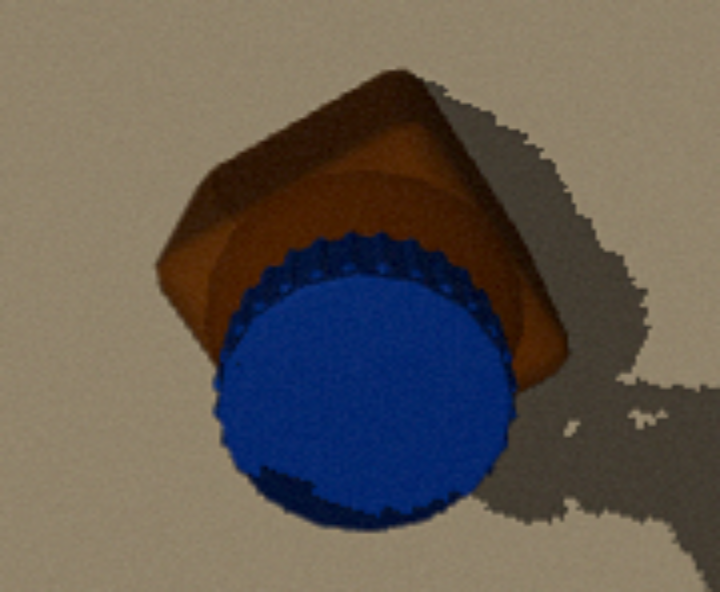

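Request:
servo_tool:
  plan:
    - {"dp": [0.03,-0.06,0],"rotation": [0,0,-0.1],"fingers": 0.085}
    - {"dp": [0.127,-0.407,0.03],"rotation": [0,0,-0.86],"fingers": 0.085}
    - {"dp": [0.127,-0.407,0.03],"rotation": [0,0,-0.86],"fingers": 0.085}
    - {"dp": [0.127,-0.407,0.03],"rotation": [0,0,-0.86],"fingers": 0.085}
    - {"dp": [0.127,-0.407,0.03],"rotation": [0,0,-0.86],"fingers": 0.085}
    - {"dp": [0.127,-0.407,0.03],"rotation": [0,0,-0.86],"fingers": 0.085}
    - {"dp": [0.127,-0.407,0.03],"rotation": [0,0,-0.86],"fingers": 0.085}
    - {"dp": [0.127,-0.407,0.03],"rotation": [0,0,-0.86],"fingers": 0.085}
    - {"dp": [0.127,-0.407,0.03],"rotation": [0,0,-0.86],"fingers": 0.085}
    - {"dp": [0.127,-0.407,0.03],"rotation": [0,0,-0.86],"fingers": 0.085}
    - {"dp": [0.127,-0.407,0.03],"rotation": [0,0,-0.86],"fingers": 0.085}
    - {"dp": [0.127,-0.407,0.03],"rotation": [0,0,-0.86],"fingers": 0.085}
    - {"dp": [0.127,-0.407,0.03],"rotation": [0,0,-0.86],"fingers": 0.085}
    - {"dp": [0.127,-0.407,0.03],"rotation": [0,0,-0.86],"fingers": 0.085}
    - {"dp": [0.127,-0.407,0.03],"rotation": [0,0,-0.86],"fingers": 0.085}

```text
t: 2.9
ee_pos: [545.0, 233.7, 218.4]
tcp_rot: [3.141, 0.0, 1.202]
ft_force: [-0.4, 0.5, -0.6]
gripper_width: 0.992
finger_force: 0.0
```

Run:
```python
from h import *
s=ctrl.sense(); im=ctrl.snapshot("wrist"); cv2.imwrite("pics/w2.png",im); print(s["t"],s["ee_pos"],s["tcp_rot"],s["qpos"],s["qd"])
np.savez("w2.npz",**s); cv2.imwrite("pics/w2g.png",cv2.convertScaleAbs(im,alpha=1.5,beta=10))
```

```text
2.9 [545.04 233.68 218.44] [3.14 0.   1.2 ] [-0.21  0.53 -0.43  1.7   0.26  0.96 -1.1 ] [-0. -0. -0. -0. -0.  0. -0.]
```

View pics/w2g.png

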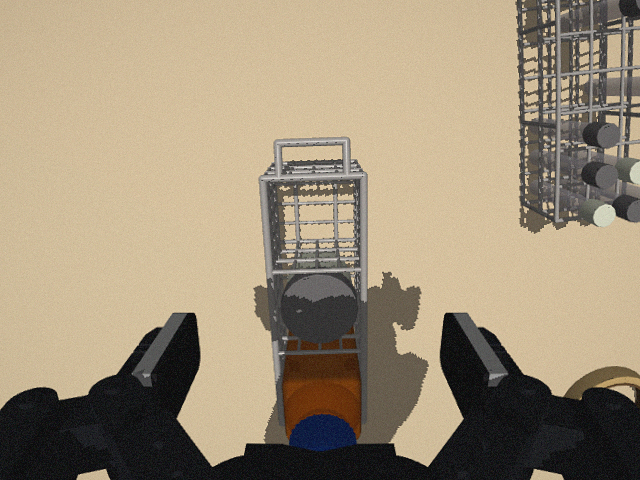

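The wrist view shows the empty compartment between the end rail (row 176, columns 262–366) and the first divider (row 270, columns 273–362). The jar and the loaded bottle lie below it in the picture. I'll project the rails onto the rim plane.

Run:
```python
from h import *
s=dict(np.load("w2.npz")); im=cv2.imread("pics/w2.png"); C=cam("wrist",s)
hsv=cv2.cvtColor(im,cv2.COLOR_BGR2HSV); g=(hsv[:,:,1]<50).astype(np.uint8)
L=[];Rr=[]
for r in range(200,262,3):
    x=np.where((g[r,250:300]>0))[0]; y=np.where(g[r,335:378]>0)[0]
    if len(x): L.append([250+x[0],r])
    if len(y): Rr.append([335+y[-1],r])
print(L[::5],Rr[::5])
PL=onplane(C,L,68)[:,:2];PR=onplane(C,Rr,68)[:,:2]
f=lambda P:cv2.fitLine(P.astype(np.float32),cv2.DIST_HUBER,0,.01,.01).ravel()
for v in (f(PL),f(PR)):
    v=v*np.sign(v[1]) if 0 else v; print("angle",np.degrees(np.arctan2(v[1],v[0])),v[2:])
v=f(PL);n=np.array([-v[1],v[0]]); print("width",(PR-v[2:])@n)
K=onplane(C,[[262,177],[366,175],[273,271],[362,269],[278,353],[358,351]],69)[:,:2]; print(K)
m=[(K[i]+K[i+1])/2 for i in (0,2,4)]; print("mids",m, "spacing",np.linalg.norm(m[0]-m[1]),np.linalg.norm(m[1]-m[2]))
d=m[0]-m[2]; print("yaw",np.degrees(np.arctan2(-d[0],d[1])),"centre",(m[0]+m[1])/2)
# bottle base: better UR edge
s=dict(np.load("w1.npz")); im=cv2.imread("pics/w1.png");C=cam("wrist",s)
m=mask(im,(3,100,20),(20,255,255)); P=[[np.where(m[r,330:390])[0][-1]+330,r] for r in range(158,208,2)]
for z in (0,94):
    v=f(onplane(C,P,z)[:,:2]); print(z,P[0],P[-1],np.degrees(np.arctan2(v[1],v[0])))
```

```text
[[np.int64(261), 200], [np.int64(262), 215], [np.int64(263), 230], [np.int64(264), 245], [np.int64(265), 260]] [[np.int64(366), 200], [np.int64(367), 215], [np.int64(367), 230], [np.int64(367), 245], [np.int64(366), 260]]
angle 70.805565 [506.91 241.43]
angle 71.13738 [570.71 212.  ]
width [-69.78 -69.78 -69.78 -69.78 -69.78 -70.45 -69.78 -69.78 -69.78 -70.45
 -70.46 -70.46 -69.78 -69.78 -69.79 -70.47 -70.48 -69.79 -69.8  -70.49
 -69.8 ]
[[520.97 275.14]
 [584.41 252.07]
 [501.91 211.86]
 [560.22 190.99]
 [479.27 149.41]
 [535.69 129.54]]
mids [array([552.69, 263.61]), array([531.07, 201.43]), array([507.48, 139.47])] spacing 65.83552330072436 66.29050648643633
yaw -20.013822379432128 centre [541.88 232.52]
0 [np.int64(339), 158] [np.int64(365), 206] 50.0716
94 [np.int64(339), 158] [np.int64(365), 206] 50.07092
```

Request:
servo_tool:
  plan:
    - {"dp": [-0.05,0.02,0],"rotation": [0,0,0],"fingers": 0.085}
    - {"dp": [-0.389,0.1725,0],"rotation": [0,0,0],"fingers": 0.085}
    - {"dp": [-0.389,0.1725,0],"rotation": [0,0,0],"fingers": 0.085}
    - {"dp": [-0.389,0.1725,0],"rotation": [0,0,0],"fingers": 0.085}
    - {"dp": [-0.389,0.1725,0],"rotation": [0,0,0],"fingers": 0.085}
    - {"dp": [-0.389,0.1725,0],"rotation": [0,0,0],"fingers": 0.085}
    - {"dp": [-0.389,0.1725,0],"rotation": [0,0,0],"fingers": 0.085}
    - {"dp": [-0.389,0.1725,0],"rotation": [0,0,0],"fingers": 0.085}
    - {"dp": [-0.389,0.1725,0],"rotation": [0,0,0],"fingers": 0.085}
    - {"dp": [-0.389,0.1725,0],"rotation": [0,0,0],"fingers": 0.085}
    - {"dp": [-0.389,0.1725,0],"rotation": [0,0,0],"fingers": 0.085}
    - {"dp": [-0.389,0.1725,0],"rotation": [0,0,0],"fingers": 0.085}
    - {"dp": [-0.389,0.1725,0],"rotation": [0,0,0],"fingers": 0.085}
    - {"dp": [-0.389,0.1725,0],"rotation": [0,0,0],"fingers": 0.085}
    - {"dp": [-0.389,0.1725,0],"rotation": [0,0,0],"fingers": 0.085}

```text
t: 4.2
ee_pos: [566.0, -188.6, 218.5]
tcp_rot: [3.142, -0.0, 1.205]
ft_force: [0.9, 1.4, -0.2]
gripper_width: 0.995
finger_force: 0.0
```

Run:
```python
from h import *
s=ctrl.sense(); im=ctrl.snapshot("wrist"); cv2.imwrite("pics/w3.png",im); print(s["t"],s["ee_pos"],s["tcp_rot"],s["qpos"],s["qd"])
C=cam("wrist",s); m=mask(im,*BLUE); b=blobs(m,800); print(b)
c=max(cv2.findContours(m,cv2.RETR_EXTERNAL,cv2.CHAIN_APPROX_NONE)[0],key=cv2.contourArea)[:,0]
low=c[c[:,1]>c[:,1].min()+0.5*np.ptp(c[:,1])]; P=onplane(C,low,145.5)
cc,r=fitcircle(P); print(cc,r)
from scipy.optimize import least_squares
k=least_squares(lambda x:np.hypot(*(P[:,:2]-x).T)-21.8,cc).x; print("r fixed",k)
d=np.r_[k,132.5]-s["ee_pos"]; print("tool shift mm",pose(s)[:3,:3].T@d)
```

```text
4.2 [ 566.03 -188.6   218.47] [ 3.14 -0.    1.21] [ 0.48  0.53 -0.36  1.69  0.22  0.96 -0.33] [-0.  0.  0. -0.  0.  0.  0.]
[([276, 215, 85, 92, 6020], [317.9, 261.3])]
[ 564.36 -190.55] 20.69624923209725
r fixed [ 564.84 -189.24]
tool shift mm [-1.05 -0.88 85.97]
```

Request:
servo_tool:
  plan:
    - {"dp": [-0.0015,-0.0005,0.03],"rotation": [0,0,0],"fingers": 0.085}
    - {"dp": [-0.0015,-0.0005,0.06],"rotation": [0,0,0],"fingers": 0.085}
    - {"dp": [-0.0015,-0.0005,0.08],"rotation": [0,0,0],"fingers": 0.085}
    - {"dp": [-0.0015,-0.0005,0.0865],"rotation": [0,0,0],"fingers": 0.085}
    - {"dp": [-0.0015,-0.0005,0.0865],"rotation": [0,0,0],"fingers": 0.06}
    - {"dp": [-0.0015,-0.0005,0.0865],"rotation": [0,0,0],"fingers": 0.05}
    - {"dp": [-0.0015,-0.0005,0.0865],"rotation": [0,0,0],"fingers": 0.03}
    - {"dp": [-0.0015,-0.0005,0.0865],"rotation": [0,0,0],"fingers": 0.03}
    - {"dp": [-0.0015,-0.0005,0.0865],"rotation": [0,0,0],"fingers": 0.03}
    - {"dp": [-0.0015,-0.0005,0.0865],"rotation": [0,0,0],"fingers": 0.03}
    - {"dp": [-0.0015,-0.0005,0.0865],"rotation": [0,0,0],"fingers": 0.03}
    - {"dp": [-0.0015,-0.0005,0.0865],"rotation": [0,0,0],"fingers": 0.03}
  newtons: 50

```text
t: 5.25
ee_pos: [565.6, -190.9, 133.3]
tcp_rot: [3.14, -0.0, 1.204]
ft_force: [-1.2, 2.0, 7.7]
gripper_width: 0.502
finger_force: 49.6
```

Request:
servo_tool:
  plan:
    - {"dp": [0,0,-0.01],"rotation": [0,0,0],"fingers": 0.03}
    - {"dp": [0,0,-0.03],"rotation": [0,0,0],"fingers": 0.03}
    - {"dp": [0,0,-0.06],"rotation": [0,0,0],"fingers": 0.03}
    - {"dp": [0,0,-0.09],"rotation": [0,0,0],"fingers": 0.03}
    - {"dp": [0,0,-0.12],"rotation": [0,0,0],"fingers": 0.03}
    - {"dp": [0,0,-0.15],"rotation": [0,0,0],"fingers": 0.03}
    - {"dp": [0,0,-0.17],"rotation": [0,0,0],"fingers": 0.03}
    - {"dp": [0,0,-0.175],"rotation": [0,0,0],"fingers": 0.03}
    - {"dp": [0,0,-0.175],"rotation": [0,0,0],"fingers": 0.03}
    - {"dp": [0,0,-0.175],"rotation": [0,0,0],"fingers": 0.03}

```text
t: 6.08
ee_pos: [564.5, -190.9, 306.2]
tcp_rot: [-3.141, 0.0, 1.204]
ft_force: [-0.7, -0.3, -2.8]
gripper_width: 0.501
finger_force: 52.0
```

Run:
```python
from h import *
s=ctrl.sense(); im=ctrl.snapshot("wrist"); cv2.imwrite("pics/w4.png",cv2.convertScaleAbs(im,alpha=1.5,beta=10)); print(s["t"],s["ee_pos"],s["tcp_rot"],s["qpos"],s["gripper_width"],s["ft_force"]); np.savez("w4.npz",**s)
```

```text
6.0833 [ 564.53 -190.88  306.23] [-3.14  0.    1.2 ] [ 0.49  0.44 -0.38  1.6   0.18  1.14 -0.29] 0.5011699270906609 [-0.7  -0.29 -2.84]
```

View pics/w4.png

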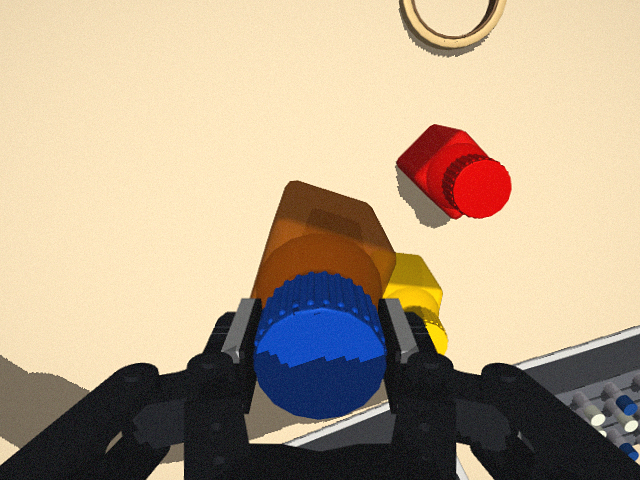

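The lift worked: the bottle hangs upright, with its far base edge running from (290,182) to (370,207). I'll measure the yaw it is held at from that edge.

Run:
```python
from h import *
s=dict(np.load("w4.npz")); im=cv2.imread("pics/w4.png"); C=cam("wrist",s)
m=mask(im,(3,120,20),(16,255,190)); zb=s["ee_pos"][2]-133.3
T=[[x,np.where(m[170:260,x])[0][0]+170] for x in range(303,362,2)]
S=[[np.where(m[r,330:420])[0][-1]+330,r] for r in range(214,248,2)]
L=[[np.where(m[r,240:330])[0][0]+240,r] for r in range(196,250,2)]
f=lambda P:cv2.fitLine(P.astype(np.float32),cv2.DIST_HUBER,0,.01,.01).ravel()
Ri=pose(s)[:3,:3].T
for nm,E in (("top",T),("right",S),("left",L)):
    P=onplane(C,E,zb); v=f(P[:,:2]); n=np.array([-v[1],v[0]])
    print(nm,E[0],E[-1],"angle",np.degrees(np.arctan2(v[1],v[0])),"dist to tcp axis",(v[2:]-s["ee_pos"][:2])@n)
# world target in tool axes
ang=1.204; d=np.r_[541.5,232.7,0]-np.r_[s["ee_pos"][:2],0]; print("tool shift",Ri@d)
```

```text
top [303, np.int64(182)] [361, np.int64(201)] angle -39.0578 dist to tcp axis 24.923777697383905
right [np.int64(374), 214] [np.int64(391), 246] angle -81.60234 dist to tcp axis 34.32227299509406
left [np.int64(282), 196] [np.int64(265), 248] angle 49.993767 dist to tcp axis 29.043240103065056
tool shift [ 387.1  -173.5     0.04]
```

Request:
servo_tool:
  plan:
    - {"dp": [0.015,-0.007,0],"rotation": [0,0,-0.05],"fingers": 0.03}
    - {"dp": [0.045,-0.02,0],"rotation": [0,0,-0.16],"fingers": 0.03}
    - {"dp": [0.08,-0.036,0],"rotation": [0,0,-0.28],"fingers": 0.03}
    - {"dp": [0.115,-0.052,0],"rotation": [0,0,-0.4],"fingers": 0.03}
    - {"dp": [0.15,-0.067,0],"rotation": [0,0,-0.52],"fingers": 0.03}
    - {"dp": [0.185,-0.083,0],"rotation": [0,0,-0.64],"fingers": 0.03}
    - {"dp": [0.22,-0.099,0],"rotation": [0,0,-0.76],"fingers": 0.03}
    - {"dp": [0.25,-0.112,0],"rotation": [0,0,-0.88],"fingers": 0.03}
    - {"dp": [0.28,-0.125,0],"rotation": [0,0,-1.0],"fingers": 0.03}
    - {"dp": [0.305,-0.137,0],"rotation": [0,0,-1.12],"fingers": 0.03}
    - {"dp": [0.33,-0.148,0],"rotation": [0,0,-1.24],"fingers": 0.03}
    - {"dp": [0.35,-0.157,0],"rotation": [0,0,-1.36],"fingers": 0.03}
    - {"dp": [0.365,-0.164,0],"rotation": [0,0,-1.48],"fingers": 0.03}
    - {"dp": [0.377,-0.169,0],"rotation": [0,0,-1.6],"fingers": 0.03}
    - {"dp": [0.384,-0.172,0],"rotation": [0,0,-1.72],"fingers": 0.03}
    - {"dp": [0.387,-0.1735,0],"rotation": [0,0,-1.82],"fingers": 0.03}
    - {"dp": [0.387,-0.1735,0],"rotation": [0,0,-1.9],"fingers": 0.03}
    - {"dp": [0.387,-0.1735,0],"rotation": [0,0,-1.923],"fingers": 0.03}
    - {"dp": [0.387,-0.1735,0],"rotation": [0,0,-1.923],"fingers": 0.03}
    - {"dp": [0.387,-0.1735,0.02],"rotation": [0,0,-1.923],"fingers": 0.03}

```text
t: 7.8
ee_pos: [542.7, 233.3, 288.8]
tcp_rot: [3.14, 0.003, 3.124]
ft_force: [-0.2, 0.6, -2.8]
gripper_width: 0.5
finger_force: 52.0
```

Request:
servo_tool:
  plan:
    - {"dp": [0,0,0.02],"rotation": [0,0,0],"fingers": 0.03}
    - {"dp": [0,0,0.04],"rotation": [0,0,0],"fingers": 0.03}
    - {"dp": [0,0,0.058],"rotation": [0,0,0],"fingers": 0.03}
    - {"dp": [0,0,0.065],"rotation": [0,0,0],"fingers": 0.03}
    - {"dp": [0,0,0.065],"rotation": [0,0,0],"fingers": 0.03}
    - {"dp": [0,0,0.065],"rotation": [0,0,0],"fingers": 0.03}

```text
t: 8.3
ee_pos: [542.0, 232.7, 222.2]
tcp_rot: [3.141, -0.0, 3.126]
ft_force: [-0.2, 0.4, -2.7]
gripper_width: 0.494
finger_force: 52.0
```

Run:
```python
from h import *
s=ctrl.sense(); im=ctrl.snapshot("wrist"); cv2.imwrite("pics/w5.png",cv2.convertScaleAbs(im,alpha=1.5,beta=10)); print(s["t"],s["ee_pos"],s["tcp_rot"],s["qpos"],s["gripper_width"],s["ft_force"]); np.savez("w5.npz",**s)
```

```text
8.3 [541.96 232.74 222.2 ] [ 3.14 -0.    3.13] [ 0.07  0.62 -0.85  1.69  0.52  1.07  0.6 ] 0.4937197713624145 [-0.25  0.42 -2.68]
```

View pics/w5.png

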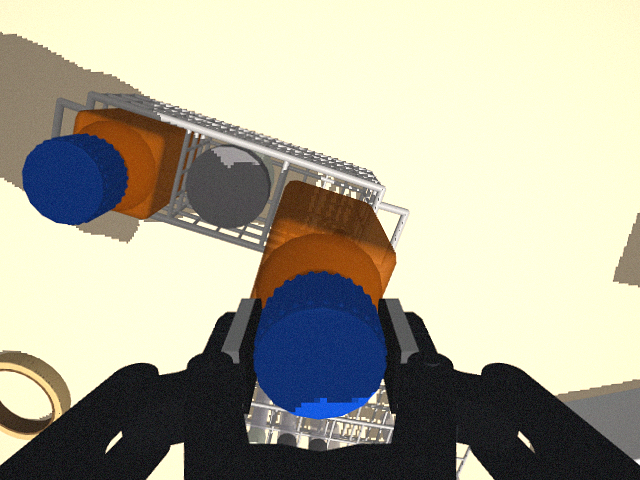

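Run:
```python
import cv2
im=cv2.imread("pics/w5.png"); cv2.imwrite("pics/w5c.png",cv2.resize(im[150:270,240:420],None,fx=4.4,fy=4.4,interpolation=cv2.INTER_CUBIC))
```

```text
(no output)
```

View pics/w5c.png

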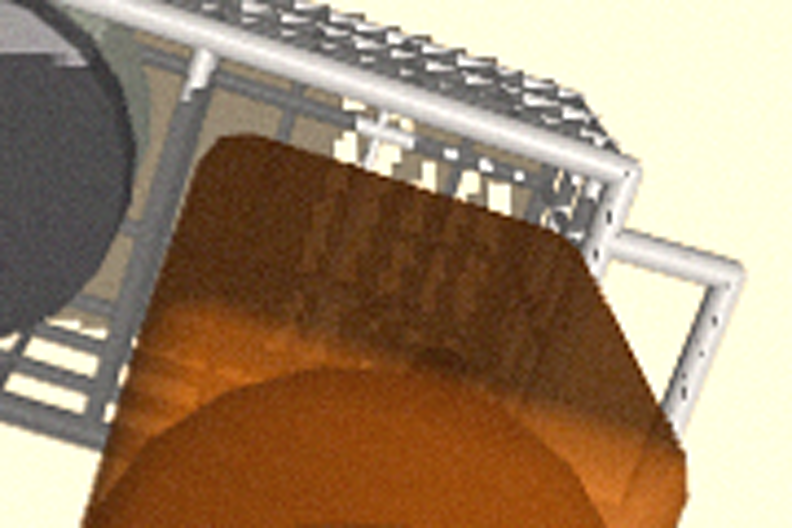

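Run:
```python
from h import *
s=dict(np.load("w5.npz")); C=cam("wrist",s); p=lambda q,z:onplane(C,np.array(q)/4.4+[240,150],z)[:,:2]
zb=s["ee_pos"][2]-133.3
rail=p([[200,40],[620,165]],69); div=p([[203,55],[108,410]],69); end=p([[622,175],[597,262]],69)
bt=p([[255,137],[555,235]],zb); bl=p([[200,170],[95,490]],zb)
a=lambda L:np.degrees(np.arctan2(*(L[1]-L[0])[::-1]))
for n,L in zip("rail div end btop bleft".split(),(rail,div,end,bt,bl)): print(n,a(L)%180,L.ravel())
t=np.radians(70.7); y=np.array([np.cos(t),np.sin(t)]); x=np.array([y[1],-y[0]])
tc=s["ee_pos"][:2]
for n,L in zip("rail div end btop bleft".split(),(rail,div,end,bt,bl)): print(n,"basket x,y rel. TCP",(L-tc)@x,(L-tc)@y)
```

```text
rail 72.58978605105035 [500.45 211.39 520.07 273.94]
div 162.89757913256318 [502.67 211.75 557.94 194.74]
end 165.63107426331885 [521.61 274.29 535.1  270.83]
btop 70.85291055471788 [511.4  220.2  525.98 262.18]
bleft 159.9760014837098 [515.95 212.36 563.65 194.98]
rail basket x,y rel. TCP [-32.12 -34.28] [-33.87  31.65]
div basket x,y rel. TCP [-30.14  27.64] [-32.8  -30.58]
end basket x,y rel. TCP [-32.94 -19.07] [32.49 33.68]
btop basket x,y rel. TCP [-24.7  -24.82] [-21.94  22.5 ]
bleft basket x,y rel. TCP [-17.82  32.95] [-27.83 -28.47]
```

Request:
servo_tool:
  plan:
    - {"dp": [0.0025,0.0015,0],"rotation": [0,0,-0.02],"fingers": 0.03}
    - {"dp": [0.0025,0.0015,0.008],"rotation": [0,0,-0.02],"fingers": 0.03}
    - {"dp": [0.0025,0.0015,0.014],"rotation": [0,0,-0.02],"fingers": 0.03}
    - {"dp": [0.0025,0.0015,0.018],"rotation": [0,0,-0.02],"fingers": 0.03}
    - {"dp": [0.0025,0.0015,0.022],"rotation": [0,0,-0.02],"fingers": 0.03}
    - {"dp": [0.0025,0.0015,0.026],"rotation": [0,0,-0.02],"fingers": 0.03}
    - {"dp": [0.0025,0.0015,0.026],"rotation": [0,0,-0.02],"fingers": 0.03}

```text
t: 8.93
ee_pos: [539.2, 233.9, 194.9]
tcp_rot: [-3.141, -0.001, -3.136]
ft_force: [-0.0, 0.5, -3.8]
gripper_width: 0.502
finger_force: 52.0
```

Request:
servo_tool:
  plan:
    - {"dp": [0,0,0.01],"rotation": [0,0,0],"fingers": 0.03}
    - {"dp": [0,0,0.02],"rotation": [0,0,0],"fingers": 0.03}
    - {"dp": [0,0,0.03],"rotation": [0,0,0],"fingers": 0.03}
    - {"dp": [0,0,0.04],"rotation": [0,0,0],"fingers": 0.03}
    - {"dp": [0,0,0.047],"rotation": [0,0,0],"fingers": 0.03}
    - {"dp": [0,0,0.05],"rotation": [0,0,0],"fingers": 0.03}
    - {"dp": [0,0,0.05],"rotation": [0,0,0],"fingers": 0.03}
    - {"dp": [0,0,0.05],"rotation": [0,0,0],"fingers": 0.03}

```text
t: 9.6
ee_pos: [539.5, 234.3, 145.9]
tcp_rot: [3.141, 0.0, -3.136]
ft_force: [0.2, -0.2, -2.8]
gripper_width: 0.498
finger_force: 52.0
```

Request:
servo_tool:
  plan:
    - {"dp": [0,0,0.002],"rotation": [0,0,0],"fingers": 0.03}
    - {"dp": [0,0,0.004],"rotation": [0,0,0],"fingers": 0.03}
    - {"dp": [0,0,0.005],"rotation": [0,0,0],"fingers": 0.03}
    - {"dp": [0,0,0.006],"rotation": [0,0,0],"fingers": 0.03}
    - {"dp": [0,0,0.0065],"rotation": [0,0,0],"fingers": 0.03}
    - {"dp": [0,0,0.0065],"rotation": [0,0,0],"fingers": 0.03}

```text
t: 10.1
ee_pos: [539.6, 234.1, 139.6]
tcp_rot: [3.142, 0.001, -3.137]
ft_force: [0.4, -1.5, 1.6]
gripper_width: 0.5
finger_force: 52.2
```

Request:
servo_tool:
  plan:
    - {"dp": [0,0,0],"rotation": [0,0,0.1],"fingers": 0.03}
    - {"dp": [0,0,0.0001],"rotation": [0,0,0.2],"fingers": 0.03}
    - {"dp": [0,0,0.0002],"rotation": [0,0,0.3],"fingers": 0.03}
    - {"dp": [0,0,0.0003],"rotation": [0,0,0.4],"fingers": 0.03}
    - {"dp": [0,0,0.0003],"rotation": [0,0,0.5],"fingers": 0.03}
    - {"dp": [0,0,0.0004],"rotation": [0,0,0.6],"fingers": 0.03}
    - {"dp": [0,0,0.0004],"rotation": [0,0,0.7],"fingers": 0.03}
    - {"dp": [0,0,0.0005],"rotation": [0,0,0.8],"fingers": 0.03}
    - {"dp": [0,0,0.0006],"rotation": [0,0,0.9],"fingers": 0.03}
    - {"dp": [0,0,0.0006],"rotation": [0,0,1.0],"fingers": 0.03}
    - {"dp": [0,0,0.0007],"rotation": [0,0,1.1],"fingers": 0.03}
    - {"dp": [0,0,0.0008],"rotation": [0,0,1.2],"fingers": 0.03}
    - {"dp": [0,0,0.0008],"rotation": [0,0,1.3],"fingers": 0.03}
    - {"dp": [0,0,0.0009],"rotation": [0,0,1.4],"fingers": 0.03}
    - {"dp": [0,0,0.0009],"rotation": [0,0,1.4],"fingers": 0.03}

```text
t: 11.35
ee_pos: [540.2, 234.5, 138.9]
tcp_rot: [3.14, -0.0, 1.742]
ft_force: [4.8, 1.7, -1.2]
gripper_width: 0.5
finger_force: 51.9
```

```bash
cat > st.py <<'E'
from h import *
s=ctrl.sense(); print(s["t"],s["ee_pos"],"yaw %.3f q7 %.3f"%(s["tcp_rot"][2],s["qpos"][6]),"M",s["torque"].round(3),"F",s["ft_force"],s["gripper_width"],"tau7 %.3f"%s["tau"][6])
E
python3 st.py
```

```text
11.35 [540.2  234.48 138.9 ] yaw 1.742 q7 -0.653 M [ 0.16 -1.21  0.07] F [ 4.76  1.74 -1.2 ] 0.5001512358637374 tau7 -3.025
```

Request:
servo_tool:
  plan:
    - {"dp": [0,0,0],"rotation": [0,0,0.07],"fingers": 0.03}
    - {"dp": [0,0,0.0001],"rotation": [0,0,0.14],"fingers": 0.03}
    - {"dp": [0,0,0.0001],"rotation": [0,0,0.2],"fingers": 0.03}
    - {"dp": [0,0,0.0001],"rotation": [0,0,0.2],"fingers": 0.03}

```text
t: 11.68
ee_pos: [540.2, 234.4, 138.7]
tcp_rot: [3.14, -0.001, 1.546]
ft_force: [5.4, 0.9, -1.7]
gripper_width: 0.498
finger_force: 52.0
```

```bash
python3 st.py
```

```text
11.6833 [540.22 234.44 138.72] yaw 1.546 q7 -0.816 M [ 0.13 -1.43  0.01] F [ 5.42  0.89 -1.69] 0.4976905410112601 tau7 -1.902
```

Request:
servo_tool:
  plan:
    - {"dp": [0,0,0],"rotation": [0,0,0.07],"fingers": 0.03}
    - {"dp": [0,0,0.0001],"rotation": [0,0,0.14],"fingers": 0.03}
    - {"dp": [0,0,0.0001],"rotation": [0,0,0.2],"fingers": 0.03}
    - {"dp": [0,0,0.0001],"rotation": [0,0,0.2],"fingers": 0.03}

```text
t: 12.02
ee_pos: [540.3, 234.4, 138.7]
tcp_rot: [3.14, -0.001, 1.346]
ft_force: [4.6, 0.6, -0.8]
gripper_width: 0.498
finger_force: 51.9
```

```bash
python3 st.py
```

```text
12.0167 [540.3  234.44 138.65] yaw 1.346 q7 -0.982 M [ 0.03 -1.44  0.04] F [ 4.6   0.55 -0.75] 0.49834065665784305 tau7 -1.886
```

Request:
servo_tool:
  plan:
    - {"dp": [0,0,0],"rotation": [0,0,0.07],"fingers": 0.03}
    - {"dp": [0,0,0.0001],"rotation": [0,0,0.14],"fingers": 0.03}
    - {"dp": [0,0,0.0001],"rotation": [0,0,0.14],"fingers": 0.03}

```text
t: 12.27
ee_pos: [540.3, 234.4, 138.6]
tcp_rot: [3.14, -0.002, 1.206]
ft_force: [4.5, 0.2, 0.1]
gripper_width: 0.501
finger_force: 52.0
```

```bash
python3 st.py
```

```text
12.2667 [540.33 234.44 138.57] yaw 1.206 q7 -1.098 M [ 0.02 -1.48  0.06] F [4.46 0.24 0.07] 0.5013555179650221 tau7 -2.057
```

Request:
servo_tool:
  plan:
    - {"dp": [0,0,0],"rotation": [0,0,0.07],"fingers": 0.03}
    - {"dp": [0,0,0.0001],"rotation": [0,0,0.14],"fingers": 0.03}
    - {"dp": [0,0,0.0001],"rotation": [0,0,0.14],"fingers": 0.03}

```text
t: 12.52
ee_pos: [540.3, 234.5, 138.5]
tcp_rot: [3.14, -0.002, 1.066]
ft_force: [4.8, 0.5, -1.0]
gripper_width: 0.502
finger_force: 52.1
```

```bash
python3 st.py
```

```text
12.5167 [540.3  234.46 138.47] yaw 1.066 q7 -1.213 M [ 0.02 -1.36  0.02] F [ 4.85  0.47 -0.95] 0.5020904676923182 tau7 -2.051
```

Request:
servo_tool:
  plan:
    - {"dp": [0,0,0],"rotation": [0,0,0.07],"fingers": 0.03}
    - {"dp": [0,0,0.0001],"rotation": [0,0,0.14],"fingers": 0.03}
    - {"dp": [0,0,0.0001],"rotation": [0,0,0.14],"fingers": 0.03}

```text
t: 12.77
ee_pos: [540.3, 234.4, 138.4]
tcp_rot: [3.14, -0.002, 0.926]
ft_force: [4.8, 0.1, 0.3]
gripper_width: 0.498
finger_force: 52.1
```

```bash
python3 st.py
```

```text
12.7667 [540.34 234.43 138.42] yaw 0.926 q7 -1.328 M [ 0.06 -1.3   0.04] F [4.79 0.08 0.35] 0.497844266161791 tau7 -2.043
```

Request:
servo_tool:
  plan:
    - {"dp": [0,0,0],"rotation": [0,0,0.06],"fingers": 0.03}
    - {"dp": [0,0,0.0001],"rotation": [0,0,0.12],"fingers": 0.03}
    - {"dp": [0,0,0.0001],"rotation": [0,0,0.12],"fingers": 0.03}

```text
t: 13.02
ee_pos: [540.4, 234.3, 138.3]
tcp_rot: [3.141, -0.002, 0.806]
ft_force: [5.8, 0.7, 1.3]
gripper_width: 0.502
finger_force: 52.3
```

```bash
python3 st.py
```

```text
13.0167 [540.37 234.28 138.31] yaw 0.806 q7 -1.425 M [-0.04 -1.43  0.05] F [5.79 0.7  1.3 ] 0.5015197532352733 tau7 -1.795
```

Request:
servo_tool:
  plan:
    - {"dp": [0,0,0],"rotation": [0,0,0.06],"fingers": 0.03}
    - {"dp": [0,0,0.0001],"rotation": [0,0,0.12],"fingers": 0.03}
    - {"dp": [0,0,0.0001],"rotation": [0,0,0.12],"fingers": 0.03}

```text
t: 13.27
ee_pos: [541.0, 233.5, 138.3]
tcp_rot: [3.139, -0.002, 0.687]
ft_force: [9.3, -5.2, 2.3]
gripper_width: 0.499
finger_force: 52.3
```

```bash
python3 st.py
```

```text
13.2667 [540.99 233.47 138.31] yaw 0.687 q7 -1.522 M [-1.39 -2.45  1.44] F [ 9.29 -5.17  2.25] 0.49916694717920257 tau7 -3.173
```

```bash
cat > by.py <<'E'
import sys
from h import *
s=ctrl.sense(); im=ctrl.snapshot("wrist"); cv2.imwrite(f"pics/{sys.argv[1]}.png",cv2.convertScaleAbs(im,alpha=1.5,beta=10)); np.savez(sys.argv[1]+".npz",**s)
print("yaw",s["tcp_rot"][2],"M",s["torque"],s["ee_pos"],s["t"])
E
python3 by.py w6
```

```text
yaw 0.6871883896426254 M [-1.39 -2.45  1.44] [540.99 233.47 138.31] 13.2667
```

Request:
servo_tool:
  plan:
    - {"dp": [0,0,0],"rotation": [0,0,-0.03],"fingers": 0.03}
    - {"dp": [0,0,0],"rotation": [0,0,-0.03],"fingers": 0.03}

```text
t: 13.48
ee_pos: [541.0, 233.5, 138.3]
tcp_rot: [3.139, -0.002, 0.722]
ft_force: [10.0, -4.2, 1.1]
gripper_width: 0.502
finger_force: 52.3
```

```bash
python3 st.py
```

```text
13.4833 [540.99 233.55 138.31] yaw 0.722 q7 -1.493 M [-1.26 -2.38  0.79] F [10.04 -4.23  1.11] 0.501755960902036 tau7 -0.041
```

Request:
servo_tool:
  plan:
    - {"dp": [0,0,0],"rotation": [0,0,-0.03],"fingers": 0.03}
    - {"dp": [0,0,0],"rotation": [0,0,-0.03],"fingers": 0.03}

```text
t: 13.65
ee_pos: [540.9, 233.8, 138.3]
tcp_rot: [3.14, -0.002, 0.752]
ft_force: [8.9, -2.9, 0.8]
gripper_width: 0.502
finger_force: 52.3
```

```bash
python3 st.py
```

```text
13.65 [540.89 233.75 138.3 ] yaw 0.752 q7 -1.469 M [-1.01 -2.2   0.31] F [ 8.92 -2.91  0.76] 0.5020436884007499 tau7 0.438
```

View pics/w6.png

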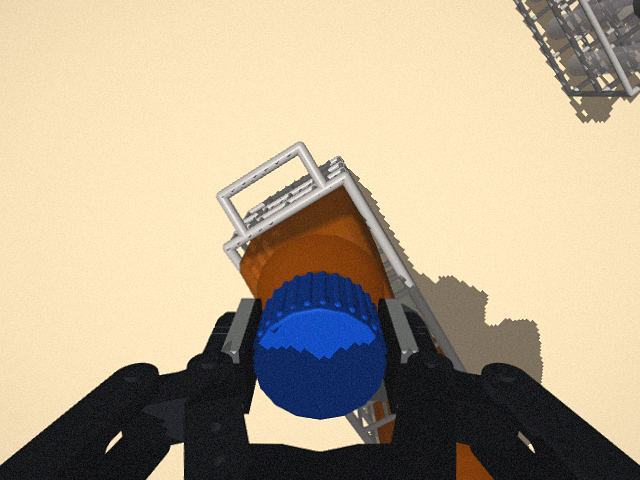

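The bottle stands in the basket and is wedged clockwise. Extrapolating the torque to zero puts the stop at tool yaw 0.771. I'll press down lightly so that floor friction keeps the bottle from following the cap through its slack in the compartment.

Request:
servo_tool:
  plan:
    - {"dp": [0,0,0.001],"rotation": [0,0,0],"fingers": 0.03}
    - {"dp": [0,0,0.001],"rotation": [0,0,0],"fingers": 0.03}

```text
t: 13.82
ee_pos: [541.3, 233.9, 137.9]
tcp_rot: [3.14, -0.003, 0.75]
ft_force: [7.0, -3.5, 9.9]
gripper_width: 0.501
finger_force: 53.3
```

```bash
python3 st.py
```

```text
13.8167 [541.32 233.93 137.88] yaw 0.750 q7 -1.471 M [-1.21 -1.8   0.26] F [ 7.01 -3.51  9.86] 0.5010272557147512 tau7 -0.245
```

Request:
servo_tool:
  plan:
    - {"dp": [0,0,0.001],"rotation": [0,0,0],"fingers": 0.03}
    - {"dp": [0,0,0.001],"rotation": [0,0,0],"fingers": 0.03}

```text
t: 13.98
ee_pos: [541.7, 234.1, 137.5]
tcp_rot: [3.139, -0.004, 0.75]
ft_force: [5.5, -4.8, 19.1]
gripper_width: 0.495
finger_force: 54.3
```

```bash
python3 st.py
```

```text
13.9833 [541.67 234.09 137.5 ] yaw 0.750 q7 -1.472 M [-1.3  -1.47  0.26] F [ 5.52 -4.85 19.1 ] 0.495230673167848 tau7 -0.253
```

```bash
python3 by.py w7
```

```text
yaw 0.7499363220682367 M [-1.3  -1.47  0.26] [541.67 234.09 137.5 ] 13.9833
```

Request:
servo_tool:
  plan:
    - {"dp": [0,0,0],"rotation": [0,0,-0.02],"fingers": 0.03}
    - {"dp": [0,0,0],"rotation": [0,0,-0.12],"fingers": 0.03}
    - {"dp": [0,0,0],"rotation": [0,0,-0.22],"fingers": 0.03}
    - {"dp": [0,0,-0.0001],"rotation": [0,0,-0.32],"fingers": 0.03}
    - {"dp": [0,0,-0.0001],"rotation": [0,0,-0.42],"fingers": 0.03}
    - {"dp": [0,0,-0.0002],"rotation": [0,0,-0.52],"fingers": 0.03}
    - {"dp": [0,0,-0.0003],"rotation": [0,0,-0.62],"fingers": 0.03}
    - {"dp": [0,0,-0.0003],"rotation": [0,0,-0.72],"fingers": 0.03}
    - {"dp": [0,0,-0.0004],"rotation": [0,0,-0.8],"fingers": 0.03}
    - {"dp": [0,0,-0.0004],"rotation": [0,0,-0.8],"fingers": 0.03}

```text
t: 14.87
ee_pos: [541.2, 234.5, 137.9]
tcp_rot: [3.138, -0.002, 1.555]
ft_force: [3.2, -2.8, 19.0]
gripper_width: 0.496
finger_force: 54.2
```

```bash
python3 st.py
```

```text
14.8667 [541.18 234.48 137.9 ] yaw 1.555 q7 -0.810 M [-0.62 -0.99  0.02] F [ 3.15 -2.84 19.01] 0.4957993025773235 tau7 2.445
```

Request:
servo_tool:
  plan:
    - {"dp": [0,0,0],"rotation": [0,0,-0.1],"fingers": 0.03}
    - {"dp": [0,0,0],"rotation": [0,0,-0.2],"fingers": 0.03}
    - {"dp": [0,0,0],"rotation": [0,0,-0.3],"fingers": 0.03}
    - {"dp": [0,0,-0.0001],"rotation": [0,0,-0.4],"fingers": 0.03}
    - {"dp": [0,0,-0.0002],"rotation": [0,0,-0.5],"fingers": 0.03}
    - {"dp": [0,0,-0.0003],"rotation": [0,0,-0.6],"fingers": 0.03}
    - {"dp": [0,0,-0.0004],"rotation": [0,0,-0.7],"fingers": 0.03}
    - {"dp": [0,0,-0.0004],"rotation": [0,0,-0.77],"fingers": 0.03}
    - {"dp": [0,0,-0.0004],"rotation": [0,0,-0.77],"fingers": 0.03}

```text
t: 15.62
ee_pos: [540.4, 234.2, 138.2]
tcp_rot: [3.14, 0.001, 2.325]
ft_force: [-2.7, -4.7, 25.0]
gripper_width: 0.498
finger_force: 54.7
```

```bash
python3 st.py; python3 by.py w8
```

```text
15.6167 [540.35 234.19 138.2 ] yaw 2.325 q7 -0.167 M [-1.05  0.43  0.02] F [-2.7  -4.67 25.05] 0.4982102563909364 tau7 2.284
yaw 2.324702478339801 M [-1.05  0.44  0.02] [540.35 234.19 138.2 ] 15.6167
```

Run:
```python
import cv2,numpy as np
o=[cv2.resize(cv2.imread(f"pics/{n}.png")[180:270,205:445],(800,300),interpolation=cv2.INTER_CUBIC) for n in ("w7","w8")]
cv2.imwrite("pics/cmp.png",np.vstack(o))
```

```text
(no output)
```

View pics/cmp.png

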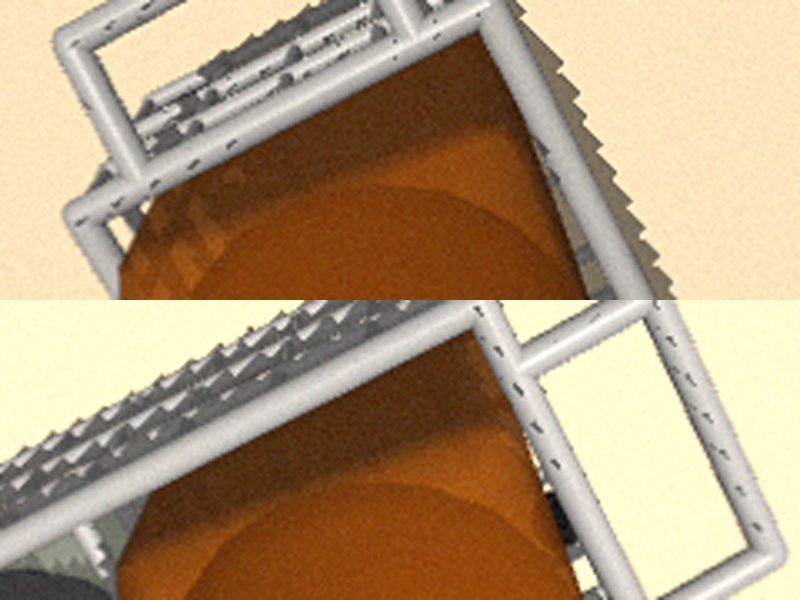

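The composite shows the bottle inside the rails at both times: w7 at the stop (upper half) and w8 after the back-off (lower half). Its shoulder edge, dark to light, runs roughly from (240,220) to (500,125) in the upper half and (160,545) to (510,418) in the lower. I'll compare the bottle's yaw numerically from that edge.

Run:
```python
from h import *
f=lambda P:cv2.fitLine(P.astype(np.float32),cv2.DIST_HUBER,0,.01,.01).ravel()
ang=lambda v:np.degrees(np.arctan2(v[1],v[0]))
for n,(x0,x1) in (("w7",(278,350)),("w8",(262,350))):
    s=dict(np.load(n+".npz")); im=cv2.imread(f"pics/{n}.png"); C=cam("wrist",s)
    g=cv2.GaussianBlur(im[:,:,2].astype(np.float32),(0,0),1.5)
    # expected boundary line (local composite points -> px), search +-7 px for max brightening
    a,b=(((240,222),(505,124)) if n=="w7" else ((160,245),(510,118)))
    pa,pb=np.array(a)/3.333+[205,180],np.array(b)/3.333+[205,180]
    E=[]
    for x in range(x0,x1):
        y=int(round(pa[1]+(pb[1]-pa[1])*(x-pa[0])/(pb[0]-pa[0]))); w=g[y-7:y+9,x]; d=np.diff(w); k=d.argmax()
        if d[k]>3: E.append([x,y-7+k+.5])
    E=np.array(E); P=onplane(C,E,100)[:,:2]; v=f(P); nn=np.array([-v[1],v[0]]); r=(P-v[2:])@nn
    # right-hand silhouette of the amber body, where it is free of the rail
    m=mask(im,(3,120,20),(18,255,190)); Q=np.array([[np.where(m[q,330:420])[0][-1]+330,q] for q in range(200,262,2)])
    print(n,len(E),"shoulder yaw",ang(v),"resid",r.std(),"tool",np.degrees(s["tcp_rot"][2]),"sil",Q[0],Q[-1],[round(ang(f(onplane(C,Q,z)[:,:2])),1) for z in (100,)], f(Q.astype(float))[:2])
```

```text
w7 72 shoulder yaw -27.500895 resid 0.32980151857143236 tool 42.968186158073586 sil [353 200] [378 260] [np.float32(65.5)] [0.37 0.93]
w8 88 shoulder yaw 63.72727 resid 0.35160531425200237 tool 133.19564063247327 sil [351 200] [376 260] [np.float32(-24.4)] [0.37 0.93]
```

Request:
servo_tool:
  plan:
    - {"dp": [0,0,0],"rotation": [0,0,-0.02],"fingers": 0.03}
    - {"dp": [0,0,0],"rotation": [0,0,-0.02],"fingers": 0.03}
    - {"dp": [0,0,-0.001],"rotation": [0,0,-0.02],"fingers": 0.03}
    - {"dp": [0,0,-0.0018],"rotation": [0,0,-0.02],"fingers": 0.03}
    - {"dp": [0,0,-0.0018],"rotation": [0,0,-0.02],"fingers": 0.03}
    - {"dp": [0,0,-0.0018],"rotation": [0,0,-0.02],"fingers": 0.03}
    - {"dp": [0,0,-0.0018],"rotation": [0,0,-0.02],"fingers": 0.03}

```text
t: 16.25
ee_pos: [539.9, 234.2, 138.8]
tcp_rot: [3.141, 0.0, 2.339]
ft_force: [0.8, -1.9, 7.2]
gripper_width: 0.5
finger_force: 52.8
```

```bash
python3 st.py; python3 by.py w9
python3 - <<'E'
from h import *
s=dict(np.load("w9.npz")); im=cv2.imread("pics/w9.png"); C=cam("wrist",s)
g=cv2.GaussianBlur(im[:,:,2].astype(np.float32),(0,0),1.5); E=[]
pa,pb=np.array((160,245))/3.333+[205,180],np.array((510,118))/3.333+[205,180]
for x in range(262,350):
    y=int(round(pa[1]+(pb[1]-pa[1])*(x-pa[0])/(pb[0]-pa[0]))); d=np.diff(g[y-7:y+9,x]); k=d.argmax()
    if d[k]>3: E.append([x,y-7+k+.5])
P=onplane(C,E,100)[:,:2]; v=cv2.fitLine(P.astype(np.float32),cv2.DIST_HUBER,0,.01,.01).ravel(); print(len(E),"bottle yaw",np.degrees(np.arctan2(v[1],v[0]))-90)
E
```

```text
16.25 [539.86 234.2  138.75] yaw 2.339 q7 -0.154 M [-0.3 -0.5  0. ] F [ 0.78 -1.88  7.23] 0.5002530662887413 tau7 -0.021
yaw 2.3385112039154627 M [-0.3 -0.5  0. ] [539.86 234.2  138.75] 16.25
88 bottle yaw -26.756706
```

```bash
python3 -c "
from cell import ctrl
print(ctrl.hand_in())"
```

```text
the job is handed in; nothing more can be done
None
```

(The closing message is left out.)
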